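Close the sample case and hold it up level

TASK

An open hinged case with a turned sample in it stands on a plywood rest board. Close its lid while the case stands on the board, so that the two halves meet edge to edge; then lift the closed case about 12 cm clear of the board, and hold it still and level in the gripper for at least three seconds, with the sample inside. Finish while still holding it in the air: do not put it down or let go. Keep the case upright all the way, and leave the oil can, the collar and the thread roll beside it where they are.

Things in the scene. Friction and masses are not known exactly. Their poses are not given: they have to be found in the camera images.
- case_center (a point): Centre of the loose grey plastic clamshell case when closed: 54 (its x) by 140 (y) by 50 mm (z), 25 mm above its underside. Lower half 34 mm high, lid 16 mm. Axes: z up, y along the hinge, x from the front edge (-x) to the hinge side (+x). Its plain long sides, 54 mm apart, can be gripped within 30 mm of the middle.
- lid (a joint): Hinge angle of the case's lid, rad: 0 = closed, halves edge to edge; grows as the lid swings up and back, to at most 2.0. The hinge is stiff: the lid stays where it is left and must be pushed down all the way (about 1 to 2 N at its front edge); no latch.
- lid_hinge (a point): Middle of the hinge line, on the case's hinge side (27 mm along +x from the case's centre), at the seam, 34 mm above the case's underside; same axes as the case; the line runs along y. It does not move when the lid swings.
- lid_front (a point): Middle of the lid's free front edge, half-way up the lid's 16 mm rim: 54 mm from the hinge line across the lid and 8 mm towards the lid's outer face. Axes turn with the lid; when closed they match the case's and the lid's outer face is 8 mm above this point.
- rest_top (a point): Centre of the top face of the plywood rest board under the case: 130 mm (x) by 210 mm (y), 14 mm thick, fixed on the bench; the point is 14 mm above the bench. z up.
- sample_center (a point): Centre of the turned steel fitting, 70 mm long along its own y, 21 mm thick, lying loose along the case's y in the rubber nest of the lower half, wholly below the seam.
- rest: The rest board again; origin at the centre of its underside, on the bench.
- oil: Bystander: plain steel oil can, 52 mm across, 85 mm tall, standing; origin at the centre of its underside.
- collar: Bystander: steel ring lying flat, 64 mm outside, 36 mm inside, 24 mm high; origin at the centre of its underside.
- roll: Bystander: steel thread roll, 60 mm across and 35 mm high with a 28 mm hub up to 50 mm; origin at the centre of its underside.
- case: The case again; origin at the centre of its underside, same axes as point case_center. Walls 4 mm; 0.35 to 0.6 kg with lid and sample. Small steel clasps and hinge knuckles, 3 mm proud, sit only at 34 mm and more from the middle along y.
- sample: The fitting again; origin at the middle of its underside.
Mind the look-alikes: they are no part of the job. Of the things like the case, leave any that is yellow; of the rest the smaller one is meant.

How it is judged:
By the outcome, as a careful person would: the job done as asked, in the order asked, and still so for the second after the job is handed in, while the arm keeps its last pose, push and grip.
It also fails if it takes over 58 s, if anything falls off the work surface, if the arm or the gripper's body presses on something with over 40 N, if the wrist force passes 120 N, or if a joint passes its speed limit or range.

ROBOT

A 7-joint arm with a two-finger parallel gripper is mounted at the origin on the work surface. World frame = base frame: x ahead of the robot, y to its left, z up, the work surface at z = 0. Lengths are in m, angles in rad, forces in N, time in s.
With the tool pointing down it reaches from about 0.4 to 0.85 m from the base axis. Payload 4.5 kg.
Tool frame: the origin (TCP) lies midway between the tips of the shut fingers; the grasp point (between the pads) lies 19 mm behind it; x points along the fingers, y is the direction in which the jaws open and shut, and the axes are right-handed (so a half turn about x gives the same grasp; the last joint's range is limited). The gripper opens to 88 mm and grips with 3 to 60 N. Pads are 18 mm wide; open, the fingers measure 123 mm over their backs; the gripper's body (75 mm by 187 mm) begins 45 mm behind the grasp point.
Start: joints at [1.147, 0.689, -0.195, 1.565, 0.157, 0.902, -0.215], TCP at [0.276, -0.561, 0.239] pointing down, gripper open.
Joint ranges: [-3.01, 3.01], [-0.46, 2.08], [-1.47, 1.51], [0.13, 2.56], [-1, 4.14], [0.04, 2.09], [-2.66, 2.66]. Speed limits (rad/s): [2.57, 2.57, 3.14, 3.14, 3.14, 3.14, 3.14].

INTERFACE

Orientations are given as a unit quaternion [x, y, z, w].
In Python, from plant import r gives the robot as it stands.
- The arm moves only by the tool arm_command, never from a script. Its argument "plan" is a list of rows, each a list of 5 numbers: the finger opening in m, from 0 to 0.0881, then the shift along the tool's x, y, z in m, then the turn about the tool's x in rad. In form: [[grip, dx, dy, dz, roll], ...]. A call has 1 to 12 rows; each row shifts and turns the commanded pose from where the row before left it, along the tool's axes as they then stand; what a row does not reach is not made up. A row lasts 1/8 s, in which the tool goes at most 62.5 mm and 10.7 degrees, less where a joint would pass 70% of its speed; a pose out of reach is approached as far as the arm can. A call is refused whole if a number of a shift passes 0.0625 or a number of a turn 0.188, either way. A call with a gripper value outside its range is refused whole. The fingers move at their own pace and stop on an object; "force" is the grip in N (left out, the last holds). Time passes only in rows, so rows that do not move let the fingers close. It gives the time, the measured TCP pose, the force and the opening at its end, in the units of the state.
- r.get_state(): the state, without advancing time (a new reading comes with each control period).
- r.snapshot(name): name is "scene" or "side" or "wrist"; returns (picture, depth): 400x640x3 uint8, red, green, blue; 400x640 float32, m along the optical axis (not along the pixel's ray), 0 where there is no reading.
- r.calibration(name): a dict with "fx", "fy", "cx", "cy" (pixels), "eye" and "orientation" of the camera in the world; the wrist camera has in their place "mount" (4x4, takes a point from camera to tool coordinates, whose origin is the TCP and whose axes are the tool frame's). Camera axes: x right, y down, z forward; pixel columns grow to the right and rows downward; lengths in m; the calibration is good to about 2 mm. A picture is of the moment at which its call begins: read the wrist's pose just before it. calibration takes no time and is no camera call.
- r.finish_job(): hands the job in, once; it reports no verdict.
The state is a dict: "clock": time; "q": joint angles; "qd": joint speeds; "joint_torque": joint torques, N m; "tool_pos": TCP position; "eef_rot": TCP orientation; "contact_force": force on the tool from outside, world axes, zero at the start; "moment": the same for the moment, N m; "opening": opening from 0.0 (shut) to 1.0 (fully open).
Only numpy, scipy, OpenCV 4.12 (cv2) and the standard library are available. Lean on these libraries where they do the work, as an engineer would, in place of code of your own. Each camera call takes 0.05 s, during which the arm holds its last target.

## Working session

There is one attempt and no reset: what is moved stays moved. The work goes in short steps, Python scripts to look and compute and a tool call to move; the robot and the scene stay as the last step left them, time stands still between calls to the robot, and variables do not carry over. Pictures are saved under pics/ and viewed, and the job is handed in when it is done.

Besides the shell and the picture viewer there is one more tool, called after "Emit:" by a JSON object that holds its "op" and its "data". arm_command: Moves the arm, as the interface text tells. Its arguments: {"type":"object","properties":{"plan":{"type":"array","items":{"type":"array","items":{"type":"number"}}},"force":{"type":"number"}},"required":["plan"]}

```bash
ls; mkdir -p pics
cat > h.py <<'E'
import numpy as np, cv2
from scipy.spatial.transform import Rotation as R
from plant import r
def snap(n,f):
    s=r.get_state(); im,d=r.snapshot(n); cv2.imwrite(f'pics/{f}.png',im[:,:,::-1]); 
    c=r.calibration(n); np.savez(f'pics/{f}.npz',im=im,d=d,T=camT(n,c,s),K=np.array([c['fx'],c['fy'],c['cx'],c['cy']]))
    return im,d
def camT(n,c,s):
    T=np.eye(4)
    if 'mount' in c:
        T[:3,:3]=R.from_quat(s['eef_rot']).as_matrix();T[:3,3]=s['tool_pos'];return T@np.array(c['mount'])
    o=np.array(c['orientation']);T[:3,:3]=R.from_quat(o).as_matrix() if o.size==4 else o
    T[:3,3]=c['eye'];return T
def cloud(f):
    z=np.load(f'pics/{f}.npz');d=z['d'];fx,fy,cx,cy=z['K'];v,u=np.mgrid[:d.shape[0],:d.shape[1]]
    P=np.stack([(u-cx)/fx*d,(v-cy)/fy*d,d],-1);W=P@z['T'][:3,:3].T+z['T'][:3,3];W[d==0]=np.nan
    return W,z['im']
def ray(f,u,v,zp):
    z=np.load(f'pics/{f}.npz');fx,fy,cx,cy=z['K'];q=z['T'][:3,:3]@np.array([(u-cx)/fx,(v-cy)/fy,1]);e=z['T'][:3,3]
    return e+q*(zp-e[2])/q[2]
E
python3 - <<'E'
from h import *
for n in ['scene','side']: snap(n,n+'0')
s=r.get_state()
for k in s: print(k,np.round(s[k],3))
print(r.calibration('scene'),r.calibration('wrist'))
E
```

```text
pics
clock 0.1
q [ 1.147  0.69  -0.195  1.566  0.157  0.903 -0.215]
qd [ 0.002 -0.001 -0.001 -0.003  0.    -0.001  0.001]
joint_torque [-3.0000e-03 -5.2850e+01 -1.2710e+00 -1.5384e+01 -5.2000e-02  2.0000e-03
  0.0000e+00]
tool_pos [ 0.276 -0.56   0.238]
eef_rot [-0.688 -0.161  0.689 -0.16 ]
contact_force [-0.441  0.2    0.058]
moment [ 0.    -0.055  0.005]
opening 1.003
{'fx': 454.92027236468505, 'fy': 454.92027236468505, 'cx': 309.8229287306034, 'cy': 196.54955309502412, 'eye': array([ 0.98224042, -0.32451125,  0.84130639]), 'orientation': array([ 0.88073384,  0.35990575, -0.12185891, -0.28271217])} {'fx': 294.0205667638434, 'fy': 294.0205667638434, 'cx': 320.74007651308136, 'cy': 200.77213401901923, 'mount': array([[-9.59996820e-04, -2.75727350e-01,  9.61235407e-01,
        -1.46103149e-01],
       [ 9.99999225e-01,  4.97421952e-04,  1.14139461e-03,
         7.56317094e-04],
       [-7.92853303e-04,  9.61235757e-01,  2.75726658e-01,
        -7.04374279e-02],
       [ 0.00000000e+00,  0.00000000e+00,  0.00000000e+00,
         1.00000000e+00]])}
```

View pics/scene0.png

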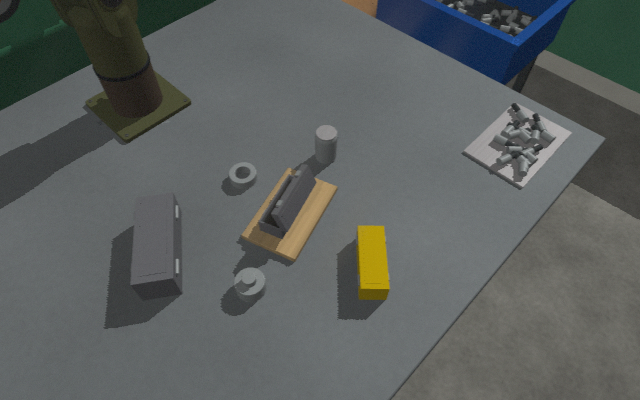

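View pics/side0.png

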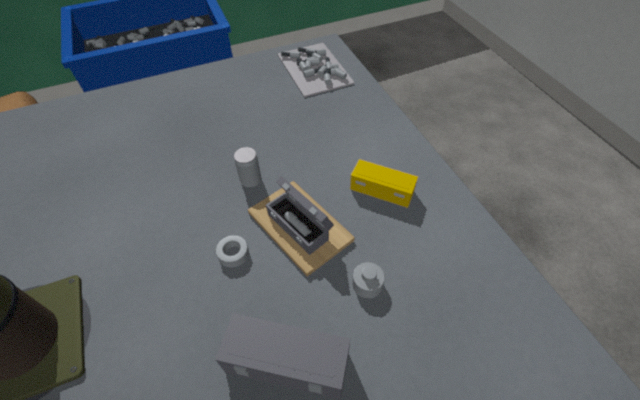

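Candidates in scene0 are the large grey closed case (157,245), the open grey case on the plywood (287,205) and the yellow case (372,262). The one on the board is meant: it is grey, the smaller of the two, and open with the fitting visible (side0 about 298,222). Next I'll confirm it in an enlarged crop and measure it.

Run:
```python
from h import *
for n,(u0,u1,v0,v1) in dict(scene0=(220,350,150,270),side0=(235,365,170,285)).items():
    im=cv2.imread(f'pics/{n}.png')[v0:v1,u0:u1]; cv2.imwrite(f'pics/{n}c.png',cv2.resize(im,None,fx=5,fy=5,interpolation=cv2.INTER_CUBIC))
for n in ['scene0','side0']:
    W,im=cloud(n)
    hsv=cv2.cvtColor(im,cv2.COLOR_RGB2HSV)
    near=(np.abs(W[...,2]-0.014)<.005)&(hsv[...,1]>70)&(hsv[...,0]<25)
    nl,lab,st,ce=cv2.connectedComponentsWithStats(near.astype(np.uint8))
    i=1+np.argmax(st[1:,4]);P=W[lab==i];print(n,st[i],np.nanmean(P,0),cv2.minAreaRect(P[:,:2].astype(np.float32)*1000))
    # case points inside board footprint
    c=np.array(cv2.minAreaRect(P[:,:2].astype(np.float32))[0])
    m=(np.linalg.norm(W[...,:2]-c,axis=-1)<.12)&(W[...,2]>.024)
    Q=W[m];print(len(Q),np.nanmax(Q[:,2]))
    np.save(f'pics/{n}_case.npy',Q)
T=np.load('pics/scene0.npz')['T'];print(T)
```

```text
scene0 [ 242  168   95   93 2649] [0.57031522 0.02568874 0.01319985] ((550.4453735351562, 39.406768798828125), (130.19451904296875, 210.923095703125), 17.685895919799805)
2044 0.10533182836504484
side0 [ 248  182  106   92 2288] [0.54160471 0.01018055 0.01276961] ((548.8558349609375, 38.426063537597656), (129.986572265625, 209.52090454101562), 17.78092384338379)
2418 0.10473497444027247
[[ 0.71123652  0.56506034 -0.41815     0.98224042]
 [ 0.70286433 -0.58108336  0.41027291 -0.32451125]
 [-0.01115106 -0.58570379 -0.81044847  0.84130639]
 [ 0.          0.          0.          1.        ]]
```

Run:
```python
from h import *
W,_=cloud('scene0');print('scene',[ (u,v,np.round(W[v,u],3).tolist()) for u,v in [(327,133),(242,170),(250,275),(157,240),(372,235)]])
```

```text
scene [(327, 133, [0.494, 0.213, 0.084]), (242, 170, [0.383, 0.04, 0.008]), (250, 275, [0.622, -0.135, 0.051]), (157, 240, [0.445, -0.219, 0.073]), (372, 235, [0.732, 0.094, 0.054])]
```

View pics/scene0c.png

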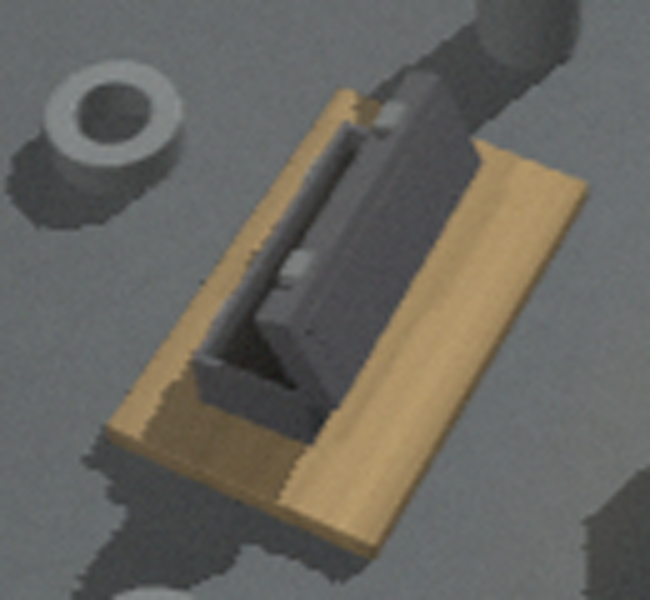

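View pics/side0c.png

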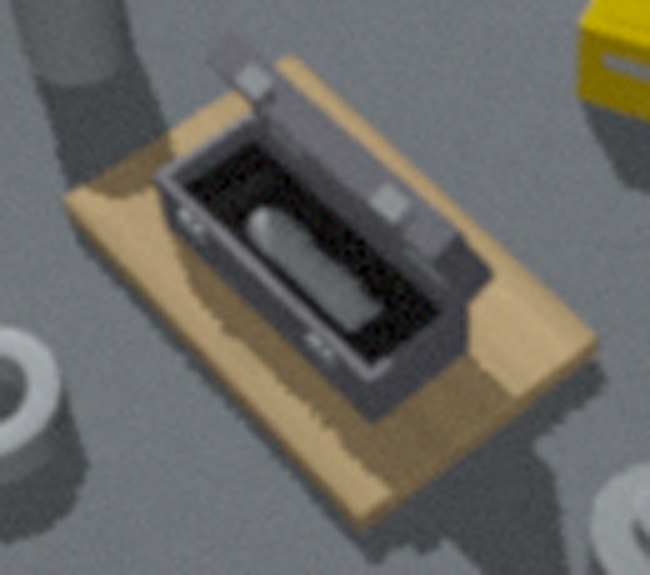

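The crop confirms it: a grey lower half with the fitting inside (side crop about 310,265). The lid stands at roughly 70–85°, with its outer face towards +x world. Board is at (0.550, 0.039), yaw about 17.7°. Next I'll fit the case itself.

```bash
cat > fit.py <<'E'
from h import *
from scipy.optimize import least_squares
from scipy.spatial import cKDTree
def model(th):
    g=lambda a,b,n:np.linspace(a,b,n)
    S=[]
    def box(x0,x1,y0,y1,z0,z1,faces):
        n=28
        for f in faces:
            ax='xyz'.index(f[0]);lo=[x0,y0,z0];hi=[x1,y1,z1]
            o=[i for i in range(3) if i!=ax]
            A,B=np.meshgrid(g(lo[o[0]],hi[o[0]],n),g(lo[o[1]],hi[o[1]],2*n))
            P=np.zeros((A.size,3));P[:,ax]=lo[ax] if f[1]=='-' else hi[ax];P[:,o[0]]=A.ravel();P[:,o[1]]=B.ravel();S.append(P)
    box(-.027,.027,-.07,.07,0,.034,['x-','x+','y-','y+'])
    for a in [(-.027,-.023,-.07,.07),(.023,.027,-.07,.07),(-.027,.027,-.07,-.066),(-.027,.027,.066,.07)]: box(*a,.034,.034,['z+'])
    low=np.vstack(S);S.clear()
    box(-.054,0,-.07,.07,0,.016,['x-','x+','y-','y+','z+'])
    L=np.vstack(S);c,s=np.cos(th),np.sin(th)
    x=L[:,0]*c+L[:,2]*s; z=-L[:,0]*s+L[:,2]*c
    L=np.stack([x+.027,L[:,1],z+.034],1)
    return np.vstack([low,L])
def fit(Q,p0,zb=.014,interior=True):
    def res(p):
        M=model(p[3]);R2=np.array([[np.cos(p[2]),-np.sin(p[2])],[np.sin(p[2]),np.cos(p[2])]])
        q=Q.copy();q[:,:2]=(Q[:,:2]-p[:2])@R2;q[:,2]-=zb
        d=cKDTree(M).query(q)[0];return np.minimum(d,.008)
    best=None
    for t in ([p0[3]] if p0[3] is not None else [.8,1.1,1.4,1.7]):
        s=least_squares(res,[*p0[:3],t],diff_step=1e-3,x_scale=[.005,.005,.05,.1],loss='soft_l1',f_scale=.002)
        if best is None or s.cost<best.cost: best=s
    return best.x,best.cost/len(Q),np.median(res(best.x))
E
python3 - <<'E'
from fit import *
for ns in [['scene0'],['side0'],['scene0','side0']]:
    Q=np.vstack([np.load(f'pics/{n}_case.npy') for n in ns])
    Q=Q[np.isfinite(Q).all(1)][::2]
    print(ns,len(Q),fit(Q,[.55,.039,.309,None]))
s=r.get_state();print(np.round(R.from_quat(s['eef_rot']).as_matrix(),3))
E
```

```text
['scene0'] 1022 (array([0.54339218, 0.03312357, 0.33707022, 1.13064154]), np.float64(1.8538348308057412e-06), np.float64(0.001464830386297364))
['side0'] 1209 (array([0.54023788, 0.02932609, 0.35522533, 1.21961169]), np.float64(5.3503615806576165e-06), np.float64(0.002650843701718657))
['scene0', 'side0'] 2231 (array([0.5414279 , 0.03157287, 0.34113534, 1.19072081]), np.float64(3.936710874280338e-06), np.float64(0.0018554451595825595))
[[-0.001  0.442 -0.897]
 [ 0.001 -0.897 -0.442]
 [-1.    -0.002  0.   ]]
```

Emit:
{"op": "arm_command", "data": {"plan": [[0.088, 0, -0.033, -0.0405, 0], [0.088, 0, -0.033, -0.0405, 0], [0.088, 0, -0.033, -0.0405, 0], [0.088, 0, -0.033, -0.0405, 0], [0.088, 0, -0.033, -0.0405, 0], [0.088, 0, -0.033, -0.0405, 0], [0.088, 0, -0.033, -0.0405, 0], [0.088, 0, -0.033, -0.0405, 0], [0.088, 0, -0.033, -0.0405, 0], [0.088, 0, -0.033, -0.0405, 0], [0.088, 0, -0.033, -0.0405, 0], [0.088, 0, -0.033, -0.0405, 0]]}}

```text
clock: 1.6
tool_pos: [0.5375, 0.0109, 0.2385]
eef_rot: [-0.688, -0.16, 0.689, -0.161]
contact_force: [0.6, 0.2, -0.8]
opening: 0.996
```

Emit:
{"op": "arm_command", "data": {"plan": [[0.0, 0, 0, 0, -0.18], [0.0, 0, 0, 0, -0.18], [0.0, 0, 0, 0, -0.18], [0.0, 0, 0, 0, -0.18], [0.0, 0, 0, 0, -0.18], [0.0, 0, 0, 0, -0.18], [0.0, 0, 0, 0, -0.18], [0.0, 0, 0, 0, -0.18], [0, 0, 0, 0, 0], [0, 0, 0, 0, 0]]}}

```text
clock: 2.85
tool_pos: [0.537, 0.0093, 0.2385]
eef_rot: [0.413, 0.574, -0.413, 0.574]
contact_force: [-0.5, 0.8, -0.5]
opening: 0.006
```

Run:
```python
from h import *
s=r.get_state();print(s['clock'],s['opening'],np.round(s['tool_pos'],4),np.round(s['q'],2));print(np.round(R.from_quat(s['eef_rot']).as_matrix(),3))
snap('wrist','w1')
```

```text
2.85 0.0062209798530821064 [0.537  0.0093 0.2385] [ 0.23  0.62 -0.55  1.82  0.43  0.83 -0.21]
[[-0.     0.948  0.318]
 [-0.     0.318 -0.948]
 [-1.    -0.    -0.   ]]
```

View pics/w1.png

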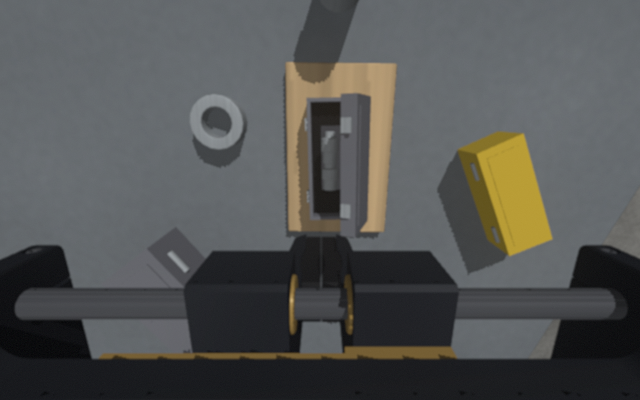

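The wrist view shows the open case on the board (lower half about 325,155, lid edge at about column 352) and the shut fingers at (322,270). I'll refine the fit with this cloud.

Run:
```python
from fit import *
def get(n,c,yaw):
    W,im=cloud(n);cx=np.array([np.cos(yaw),np.sin(yaw)]);cy=np.array([-cx[1],cx[0]])
    d=W[...,:2]-c;a=d@cx;b=d@cy
    m=(np.abs(a)<.05)&(np.abs(b)<.09)&(W[...,2]>.024)&(W[...,2]<.13)
    # drop interior (nest, sample)
    m&=~((np.abs(a+.0)<.021)&(np.abs(b)<.064)&(W[...,2]<.046))
    return W[m]
c=np.array([.5415,.0316])
for ns in [['w1'],['scene0'],['side0'],['w1','scene0','side0']]:
    Q=np.vstack([get(n,c,.34) for n in ns]);Q=Q[::2]
    print(ns,len(Q),Q[:,2].max(),fit(Q,[*c,.33,None]))
W,_=cloud('w1')
for u,v in [(349,150),(346,100),(350,230),(310,160),(362,160)]: print(u,v,np.round(W[v,u],4))
im=cv2.imread('pics/w1.png')[50:250,270:410];cv2.imwrite('pics/w1c.png',cv2.resize(im,None,fx=3,fy=3,interpolation=cv2.INTER_CUBIC))
```

```text
['w1'] 2566 0.10544452853403413 (array([0.5427126 , 0.03226751, 0.34110498, 1.16537391]), np.float64(1.3425308230583658e-06), np.float64(0.0012488907885830577))
['scene0'] 958 0.10533182836504484 (array([0.54282466, 0.03242301, 0.3374338 , 1.15267985]), np.float64(1.2556932171468602e-06), np.float64(0.001333711339521375))
['side0'] 791 0.10381778197335179 (array([0.54036215, 0.03077853, 0.34456154, 1.19145237]), np.float64(1.7711403098535844e-06), np.float64(0.00183756827056014))
['w1', 'scene0', 'side0'] 4314 0.10544452853403413 (array([0.54232877, 0.03187261, 0.33873723, 1.17646308]), np.float64(1.478325657711123e-06), np.float64(0.0013295964783637875))
349 150 [0.5498 0.0548 0.1014]
346 100 [0.5318 0.0966 0.099 ]
350 230 [ 0.5787 -0.0213  0.1024]
310 160 [0.5179 0.026  0.0484]
362 160 [0.5677 0.0484 0.0858]
```

View pics/w1c.png

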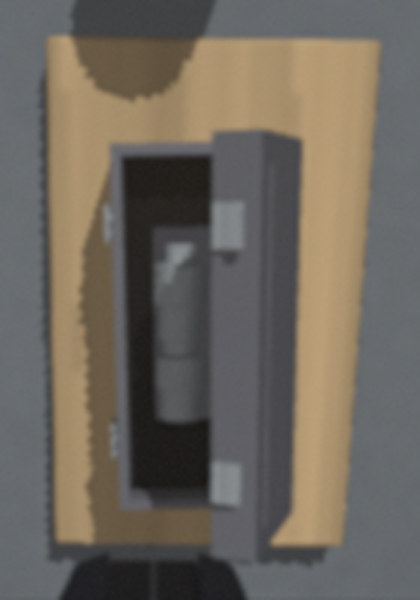

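Three views agree: case at (0.5425, 0.0322), yaw 0.34, lid about 67° open. The plan is to bring the shut fingers behind the lid on the hinge side, tip at z≈0.098. From there I'll push the outer face along an arc, forward and down.

Emit:
{"op": "arm_command", "data": {"plan": [[0, 0, 0.024, -0.0066, -0.015], [0, 0, 0.024, -0.0066, 0], [0, 0, 0.024, -0.0066, 0], [0, 0.03, 0, 0, 0], [0, 0.04, 0, 0, 0], [0, 0.04, 0, 0, 0], [0, 0.03, 0, 0, 0], [0, 0, 0, 0, 0], [0, 0, 0, 0, 0]]}}

```text
clock: 4.03
tool_pos: [0.5994, 0.0523, 0.0998]
eef_rot: [0.408, 0.577, -0.407, 0.578]
contact_force: [0.5, -0.3, 0.5]
opening: 0.004
```

```bash
cat >> h.py <<'E'
def rel(c=(.5425,.0322),yaw=.34):
    s=r.get_state();d=np.array(s['tool_pos'])[:2]-c;cx=np.array([np.cos(yaw),np.sin(yaw)])
    m=R.from_quat(s['eef_rot']).as_matrix()
    print('t',round(s['clock'],2),'case x,y mm',np.round([d@cx*1e3,(d@[-cx[1],cx[0]])*1e3],1),'z',round(s['tool_pos'][2]*1e3,1),'yaw',round(np.arctan2(m[1,1],m[0,1]),3),'tilt',np.round(m[:2,0],3),'F',np.round(s['contact_force'],1),'open',round(s['opening']*88,1))
E
python3 - <<'E'
from h import *
rel(); snap('side','s1'); snap('wrist','w2')
im=cv2.imread('pics/s1.png')[120:300,200:420];a=cv2.resize(im,None,fx=3,fy=3,interpolation=cv2.INTER_CUBIC);cv2.imwrite('pics/s1c.png',a)
E
```

```text
t 4.03 case x,y mm [60.3 -0. ] z 99.8 yaw 0.341 tilt [0.002 0.   ] F [ 0.5 -0.3  0.5] open 0.4
```

View pics/s1c.png

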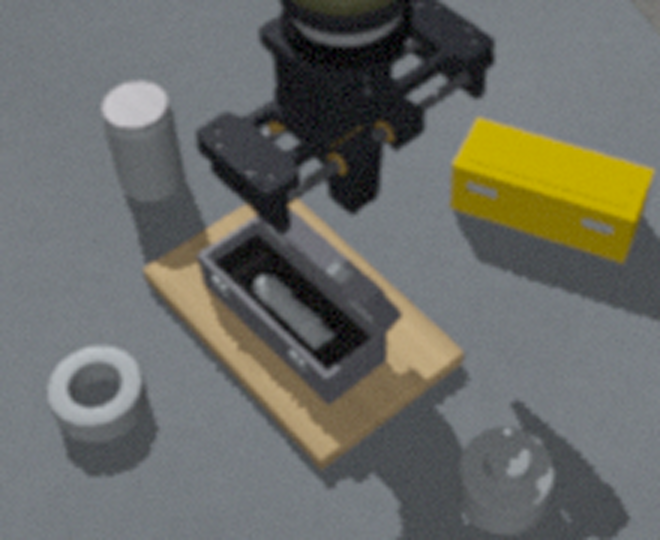

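View pics/w2.png

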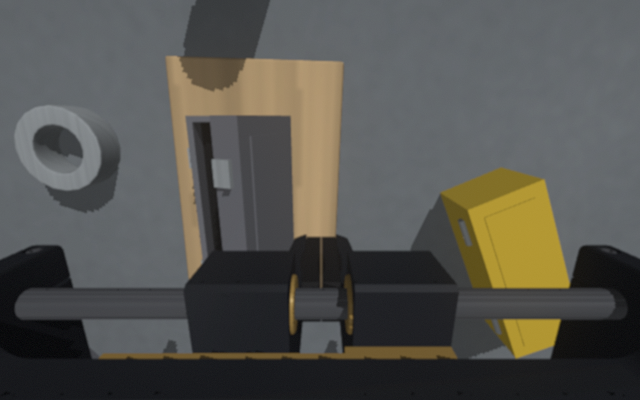

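Emit:
{"op": "arm_command", "data": {"plan": [[0, 0, -0.008, 0, 0], [0, 0, -0.005, 0, 0], [0, 0, -0.003, 0, 0], [0, 0, -0.003, 0, 0], [0, 0, -0.003, 0, 0], [0, 0, 0, 0, 0]]}}

```text
clock: 4.88
tool_pos: [0.5776, 0.0444, 0.0987]
eef_rot: [0.408, 0.578, -0.408, 0.578]
contact_force: [0.4, 0.7, -1.0]
opening: 0.005
```

Run:
```python
from h import *
rel(); snap('wrist','w3')
im=cv2.imread('pics/w3.png')[50:260,140:380];a=cv2.resize(im,None,fx=3,fy=3,interpolation=cv2.INTER_CUBIC);cv2.imwrite('pics/w3c.png',a)
```

```text
t 4.88 case x,y mm [37.2 -0.2] z 98.7 yaw 0.342 tilt [-0. -0.] F [ 0.4  0.7 -1. ] open 0.4
```

View pics/w3c.png

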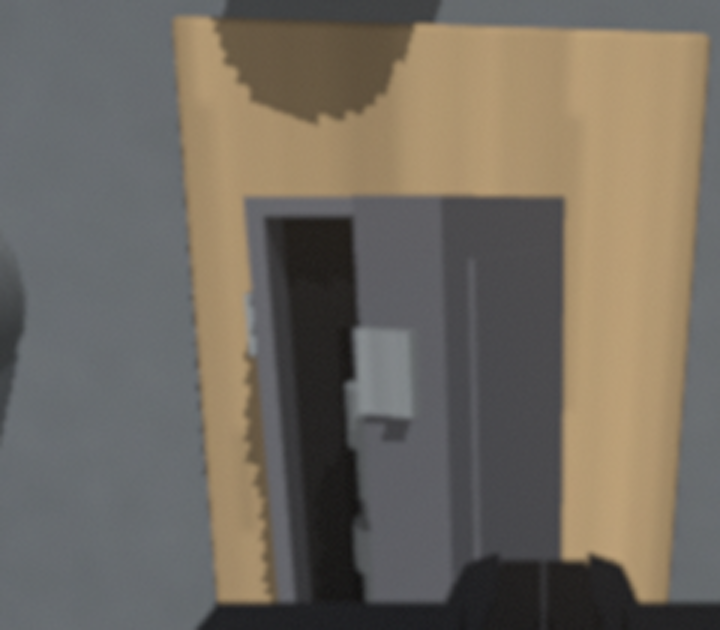

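Emit:
{"op": "arm_command", "data": {"plan": [[0, 0, -0.002, 0, 0], [0, 0, -0.002, 0, 0], [0, 0, -0.002, 0, 0], [0, 0, 0, 0, 0]]}}

```text
clock: 5.42
tool_pos: [0.572, 0.0425, 0.0987]
eef_rot: [0.408, 0.578, -0.408, 0.578]
contact_force: [1.0, -0.5, 0.0]
opening: 0.002
```

```bash
cat >> h.py <<'E'
def look(f):
    rel(); snap('wrist',f); im=cv2.imread(f'pics/{f}.png')[30:260,140:420];cv2.imwrite(f'pics/{f}c.png',cv2.resize(im,None,fx=2.5,fy=2.5,interpolation=cv2.INTER_CUBIC))
E
python3 -c "
from h import *
look('w4')"
```

```text
t 5.42 case x,y mm [31.3 -0.2] z 98.7 yaw 0.342 tilt [-0. -0.] F [ 1.  -0.5  0. ] open 0.2
```

View pics/w4c.png

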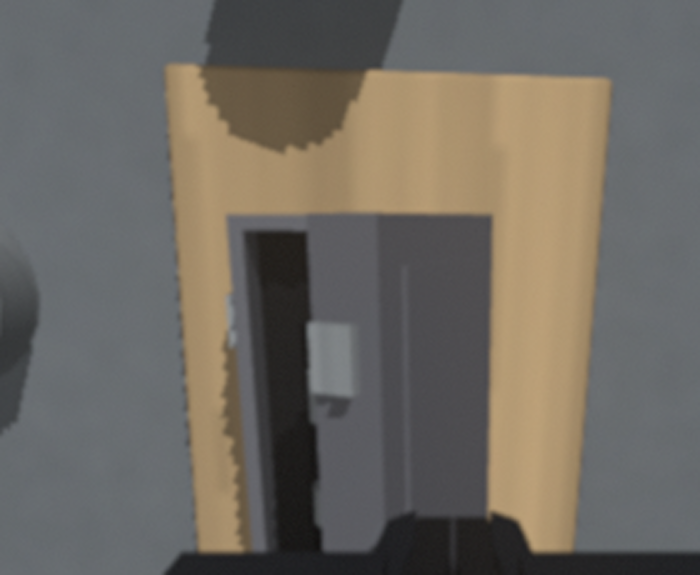

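Emit:
{"op": "arm_command", "data": {"plan": [[0, 0.0005, -0.002, 0, 0], [0, 0.0005, -0.002, 0, 0], [0, 0.0005, -0.002, 0, 0], [0, 0.0005, -0.002, 0, 0], [0, 0.0006, -0.002, 0, 0], [0, 0.0006, -0.002, 0, 0]]}}

```text
clock: 6.22
tool_pos: [0.5608, 0.0384, 0.0954]
eef_rot: [0.408, 0.578, -0.408, 0.578]
contact_force: [1.1, 0.5, -0.2]
opening: 0.008
```

```bash
python3 -c "
from h import *
look('w5')"
```

```text
t 6.22 case x,y mm [19.3 -0.3] z 95.4 yaw 0.342 tilt [0. 0.] F [ 1.1  0.5 -0.2] open 0.7
```

View pics/w5c.png

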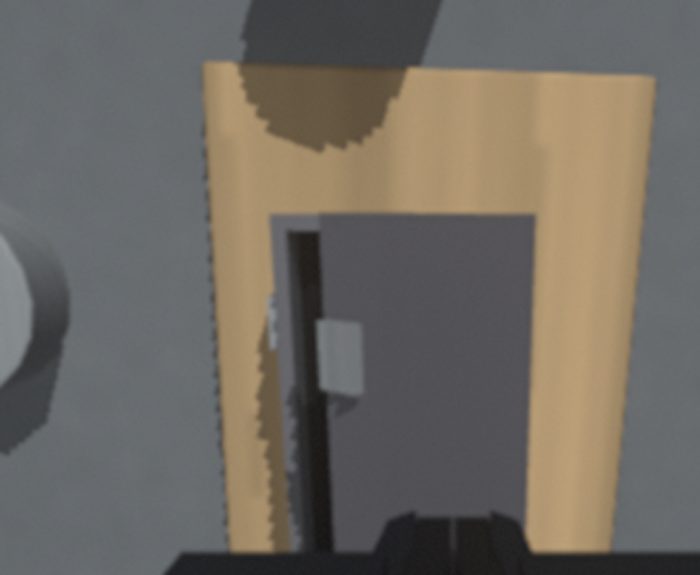

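The lid follows the push and the case has not slid. Continuing the arc.

Emit:
{"op": "arm_command", "data": {"plan": [[0, 0.001, -0.002, 0, 0], [0, 0.001, -0.002, 0, 0], [0, 0.001, -0.002, 0, 0], [0, 0.001, -0.002, 0, 0], [0, 0.0012, -0.002, 0, 0], [0, 0.0015, -0.002, 0, 0], [0, 0.0015, -0.002, 0, 0], [0, 0.0015, -0.002, 0, 0]]}}

```text
clock: 7.28
tool_pos: [0.5457, 0.033, 0.0857]
eef_rot: [0.408, 0.578, -0.408, 0.578]
contact_force: [0.8, -0.0, 0.7]
opening: 0.006
```

```bash
python3 -c "
from h import *
look('w6')"
```

```text
t 7.28 case x,y mm [ 3.2 -0.3] z 85.7 yaw 0.342 tilt [-0. -0.] F [ 0.8 -0.   0.7] open 0.5
```

View pics/w6c.png

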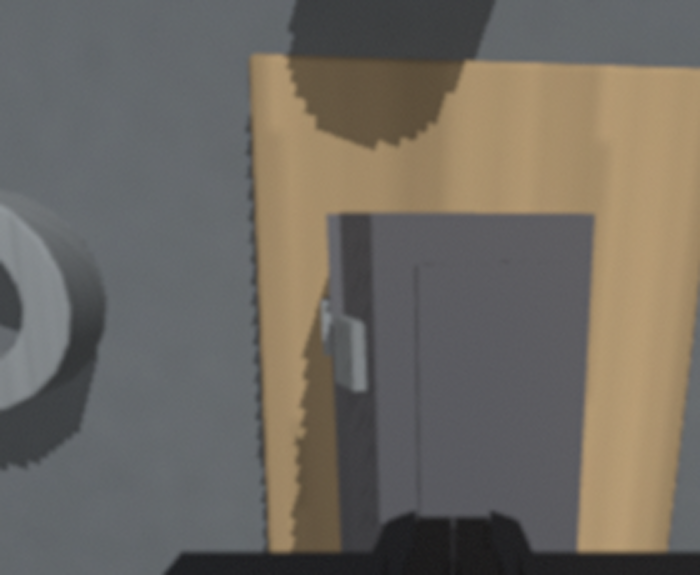

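Emit:
{"op": "arm_command", "data": {"plan": [[0, 0.002, -0.0018, 0, 0], [0, 0.002, -0.0017, 0, 0], [0, 0.0025, -0.0018, 0, 0], [0, 0.0025, -0.0015, 0, 0], [0, 0.0025, -0.0015, 0, 0], [0, 0.0025, -0.0012, 0, 0], [0, 0, 0, 0, 0]]}}

```text
clock: 8.2
tool_pos: [0.5368, 0.0299, 0.0716]
eef_rot: [0.408, 0.578, -0.408, 0.578]
contact_force: [-0.5, -0.1, 0.1]
opening: 0.002
```

```bash
python3 -c "
from h import *
look('w7')"
```

```text
t 8.2 case x,y mm [-6.1 -0.3] z 71.6 yaw 0.342 tilt [-0. -0.] F [-0.5 -0.1  0.1] open 0.2
```

View pics/w7c.png

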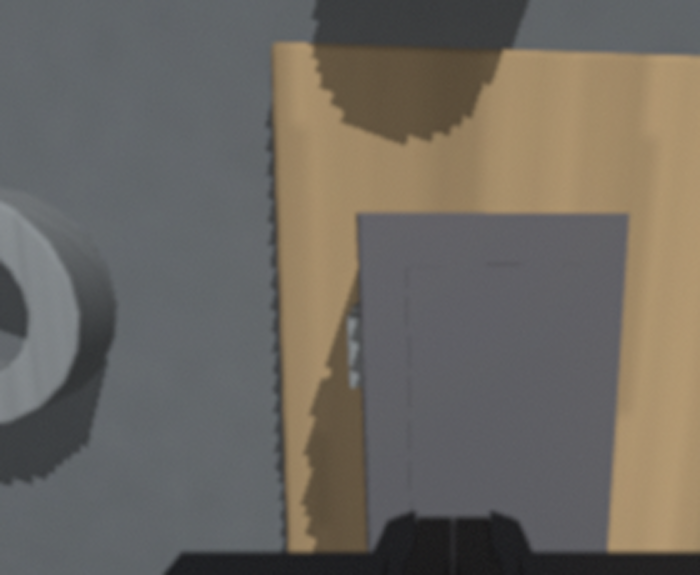

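Emit:
{"op": "arm_command", "data": {"plan": [[0, 0.002, -0.001, 0, 0], [0, 0.002, -0.001, 0, 0], [0, 0.002, -0.001, 0, 0], [0, 0.0015, 0, 0, 0], [0, 0, 0, 0, 0]]}}

```text
clock: 8.88
tool_pos: [0.5337, 0.0288, 0.0645]
eef_rot: [0.407, 0.578, -0.408, 0.578]
contact_force: [-0.8, -0.3, 2.8]
opening: 0.001
```

```bash
python3 -c "
from h import *
rel()"
```

```text
t 8.88 case x,y mm [-9.4 -0.3] z 64.5 yaw 0.342 tilt [-0.    -0.001] F [-0.8 -0.3  2.8] open 0.1
```

Emit:
{"op": "arm_command", "data": {"plan": [[0, 0.001, 0, 0, 0], [0, 0.001, 0, 0, 0], [0, 0, 0, 0, 0]]}}

```text
clock: 9.25
tool_pos: [0.5337, 0.0288, 0.0642]
eef_rot: [0.407, 0.577, -0.408, 0.578]
contact_force: [-4.9, -1.0, 22.4]
opening: 0.006
```

```bash
python3 -c "
from h import *
rel()"
```

```text
t 9.25 case x,y mm [-9.4 -0.3] z 64.2 yaw 0.342 tilt [ 0.001 -0.001] F [-4.9 -1.  22.4] open 0.5
```

A hard stop at z=64.2 mm with 22 N matches the closed height of 64 mm. I'll back off, open the gripper and verify.

Emit:
{"op": "arm_command", "data": {"plan": [[0, -0.002, 0, 0, 0], [0, -0.02, 0, 0, 0], [0, -0.04, 0, 0, 0], [0.088, -0.04, 0.004, 0, 0], [0.088, -0.02, 0.005, 0, 0], [0.088, 0, 0, 0, 0], [0.088, 0, 0, 0, 0]]}}

```text
clock: 10.12
tool_pos: [0.5417, 0.0315, 0.1832]
eef_rot: [0.407, 0.578, -0.408, 0.577]
contact_force: [-0.9, -0.6, -0.0]
opening: 0.433
```

Run:
```python
from fit import *
look('w8');snap('scene','sc2');snap('side','s2')
W,im=cloud('w8')
c=np.array([.5425,.0322]);cx=np.array([np.cos(.34),np.sin(.34)]);cy=np.array([-cx[1],cx[0]])
for n in ['w8','sc2','s2']:
    W,im=cloud(n);d=W[...,:2]-c;a=d@cx;b=d@cy
    m=(np.abs(a)<.06)&(np.abs(b)<.09)&(W[...,2]>.024)&(W[...,2]<.08)
    t=m&(W[...,2]>.058);P=W[t]
    A=np.c_[a[t],b[t],np.ones(t.sum())];k=np.linalg.lstsq(A,P[:,2],rcond=None)[0]
    print(n,t.sum(),'top plane slopes',k,'rect',cv2.minAreaRect((P[:,:2]*1000).astype(np.float32)))
    print(fit(W[m][::2],[*c,.34,0.02]))
im=np.hstack([cv2.resize(cv2.imread(f'pics/{n}.png')[v:v+110,u:u+130],None,fx=3,fy=3,interpolation=cv2.INTER_CUBIC) for n,u,v in [('sc2',220,155),('s2',235,180)]])
cv2.imwrite('pics/sc2c.png',im)
```

```text
t 10.12 case x,y mm [-1.  -0.4] z 183.2 yaw 0.342 tilt [-0.002 -0.001] F [-0.9 -0.6 -0. ] open 38.1
w8 8528 top plane slopes [ 0.00367811 -0.00134696  0.06466007] rect ((540.5220336914062, 31.503463745117188), (56.74831771850586, 139.5939178466797), 19.63298225402832)
(array([0.54275754, 0.03210053, 0.34350429, 0.02121497]), np.float64(7.378882424300061e-07), np.float64(0.0011680788302520992))
sc2 1443 top plane slopes [-0.00476778  0.00029586  0.06363893] rect ((540.6011962890625, 31.743408203125), (57.023075103759766, 143.3465118408203), 19.49952507019043)
(array([ 0.54141578,  0.03225858,  0.34360292, -0.0037266 ]), np.float64(1.0369667531337016e-06), np.float64(0.0012776009467907184))
s2 1552 top plane slopes [0.00664793 0.00024275 0.06326849] rect ((541.3927612304688, 31.305667877197266), (57.45412826538086, 142.35598754882812), 19.265605926513672)
(array([ 0.54138441,  0.03231884,  0.33506446, -0.01442081]), np.float64(9.335072973582677e-07), np.float64(0.001275898790427684))
```

View pics/w8c.png

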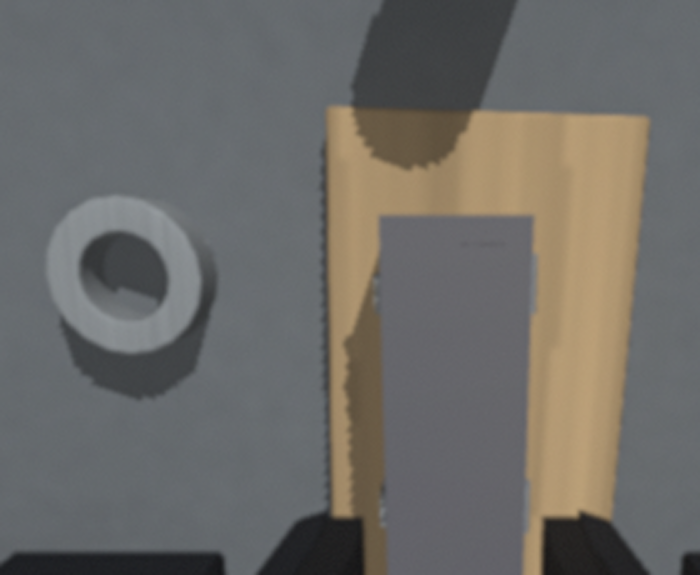

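View pics/sc2c.png

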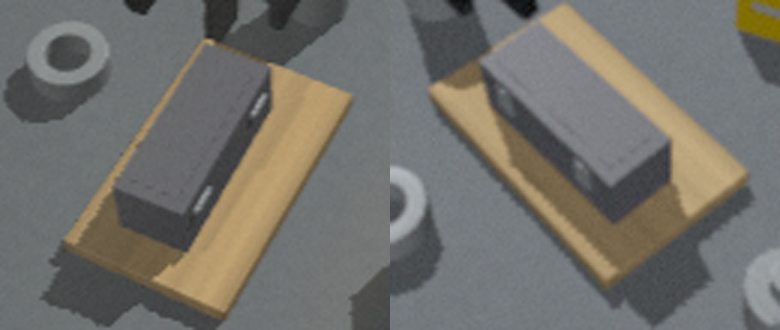

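The lid is closed: the top plane is level to under 0.7 % at z≈0.064, the seam is flush, and the case has not moved. I'll finish opening and descend to grip.

Emit:
{"op": "arm_command", "data": {"plan": [[0.088, 0, 0, 0, 0], [0.088, 0, 0, 0, 0], [0.088, 0, 0, 0, 0], [0.088, 0, 0, 0, 0], [0.088, 0.03, 0, 0, 0], [0.088, 0.03, 0, 0, 0], [0.088, 0.02, 0, 0, 0], [0.088, 0, 0, 0, 0]]}}

```text
clock: 11.28
tool_pos: [0.5416, 0.0318, 0.1032]
eef_rot: [0.407, 0.579, -0.408, 0.577]
contact_force: [-0.2, 0.2, 0.1]
opening: 0.995
```

```bash
python3 -c "
from h import *
look('w9')"
```

```text
t 11.28 case x,y mm [-1.  -0.1] z 103.2 yaw 0.342 tilt [-0.003 -0.001] F [-0.2  0.2  0.1] open 87.6
```

View pics/w9.png

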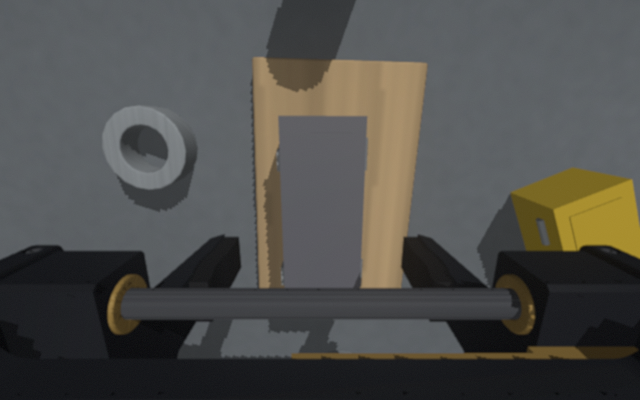

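The fingers (inner faces at columns 240 and 402) straddle the case (columns 281–362), centred. Descending.

Emit:
{"op": "arm_command", "data": {"plan": [[0.088, 0.025, 0, 0, 0], [0.088, 0.025, 0, 0, 0], [0.088, 0.02, 0, 0, 0], [0.088, 0.01, 0, 0, 0], [0.088, 0.003, 0, 0, 0], [0.088, 0, 0, 0, 0]]}}

```text
clock: 12.08
tool_pos: [0.543, 0.032, 0.022]
eef_rot: [0.408, 0.577, -0.407, 0.578]
contact_force: [-0.6, 0.6, -0.5]
opening: 0.998
```

```bash
python3 -c "
from h import *
rel()"
```

```text
t 12.07 case x,y mm [ 0.4 -0.4] z 22.0 yaw 0.342 tilt [0.001 0.   ] F [-0.6  0.6 -0.5] open 87.8
```

Emit:
{"op": "arm_command", "data": {"plan": [[0.088, 0.003, 0, 0, 0], [0.05, 0, 0, 0, 0], [0.05, 0, 0, 0, 0], [0.05, 0, 0, 0, 0], [0.05, 0, 0, 0, 0], [0.05, 0, 0, 0, 0], [0.05, 0, 0, 0, 0], [0.05, 0, 0, 0, 0], [0.05, 0, 0, 0, 0], [0.05, 0, 0, 0, 0]], "force": 35}}

```text
clock: 13.32
tool_pos: [0.5425, 0.0319, 0.0184]
eef_rot: [0.408, 0.578, -0.408, 0.578]
contact_force: [0.5, 0.1, 1.3]
opening: 0.61
```

```bash
python3 -c "
from h import *
look('w10')
snap('side','s3')"
```

```text
t 13.32 case x,y mm [-0.1 -0.3] z 18.4 yaw 0.342 tilt [ 0. -0.] F [0.5 0.1 1.3] open 53.7
```

View pics/w10.png

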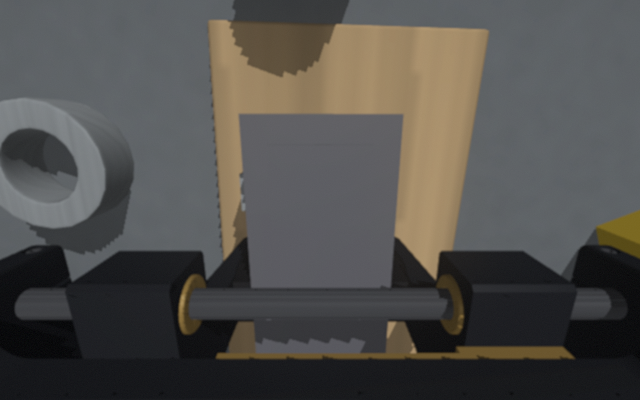

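The opening reads 53.7 mm, matching the 54 mm case. First a gentle 10 mm lift as a check.

Emit:
{"op": "arm_command", "data": {"plan": [[0.04, 0, 0, 0, 0], [0.04, -0.001, 0, 0, 0], [0.04, -0.003, 0, 0, 0], [0.04, -0.003, 0, 0, 0], [0.04, -0.003, 0, 0, 0], [0.04, 0, 0, 0, 0]], "force": 40}}

```text
clock: 14.18
tool_pos: [0.5427, 0.0319, 0.0286]
eef_rot: [0.408, 0.578, -0.408, 0.578]
contact_force: [0.1, -0.2, -4.8]
opening: 0.608
```

```bash
python3 -c "
from h import *
rel();print(r.get_state()['moment'])
snap('side','s4');snap('wrist','w11')
im=np.hstack([cv2.resize(cv2.imread('pics/s4.png')[150:290,220:370],None,fx=2.6,fy=2.6,interpolation=cv2.INTER_CUBIC),cv2.resize(cv2.imread('pics/w11.png')[:364,120:520],(400,364))]);cv2.imwrite('pics/s4c.png',im)"
```

```text
t 14.18 case x,y mm [ 0.1 -0.3] z 28.6 yaw 0.342 tilt [0. 0.] F [ 0.1 -0.2 -4.8] open 53.5
[-0.01226587 -0.06869129  0.0291581 ]
```

View pics/s4c.png

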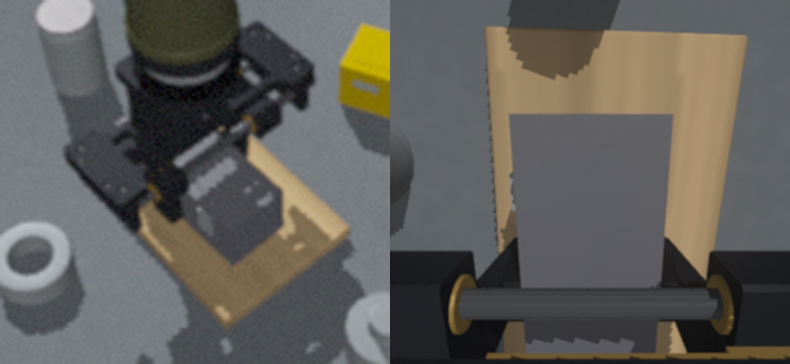

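The case is off the board: the load is 4.8 N (about 0.49 kg) and it stays level and shut. Lifting to about 12 cm.

Emit:
{"op": "arm_command", "data": {"plan": [[0.04, -0.005, 0, 0, 0], [0.04, -0.01, 0, 0, 0], [0.04, -0.012, 0, 0, 0], [0.04, -0.012, 0, 0, 0], [0.04, -0.012, 0, 0, 0], [0.04, -0.012, 0, 0, 0], [0.04, -0.012, 0, 0, 0], [0.04, -0.012, 0, 0, 0], [0.04, -0.012, 0, 0, 0], [0.04, -0.008, 0, 0, 0], [0.04, -0.003, 0, 0, 0], [0.04, 0, 0, 0, 0]]}}

```text
clock: 15.78
tool_pos: [0.5425, 0.0318, 0.1383]
eef_rot: [0.408, 0.578, -0.408, 0.578]
contact_force: [-0.5, -0.3, -5.1]
opening: 0.613
```

Run:
```python
from fit import *
rel();snap('wrist','w12');snap('side','s5');snap('scene','sc5')
c=np.array([.5425,.0322]);cx=np.array([np.cos(.34),np.sin(.34)]);cy=np.array([-cx[1],cx[0]])
for n in ['w12','sc5','s5']:
    W,im=cloud(n);d=W[...,:2]-c;a=d@cx;b=d@cy
    m=(np.abs(a)<.04)&(np.abs(b)<.08)&(np.abs(b)>.04)&(W[...,2]>.165)&(W[...,2]<.2)
    if m.sum()<20: print(n,m.sum());continue
    A=np.c_[a[m],b[m],np.ones(m.sum())];z=W[...,2][m]
    k=np.linalg.lstsq(A,z,rcond=None)[0];g=abs(A@k-z)<.003;k=np.linalg.lstsq(A[g],z[g],rcond=None)[0];print(n,m.sum(),g.sum(),k)
im=np.hstack([cv2.resize(cv2.imread('pics/s5.png')[100:290,200:390],(390,390)),cv2.resize(cv2.imread('pics/sc5.png')[80:270,200:390],(390,390))]);cv2.imwrite('pics/s5c.png',im)
```

```text
t 15.78 case x,y mm [-0.1 -0.3] z 138.3 yaw 0.342 tilt [-0. -0.] F [-0.5 -0.3 -5.1] open 54.0
w12 14213 14114 [-0.00130425 -0.03126618  0.18622863]
sc5 586 249 [-0.05793836  0.13151862  0.18882382]
s5 636 333 [0.05170837 0.19714638 0.19266628]
```

View pics/s5c.png

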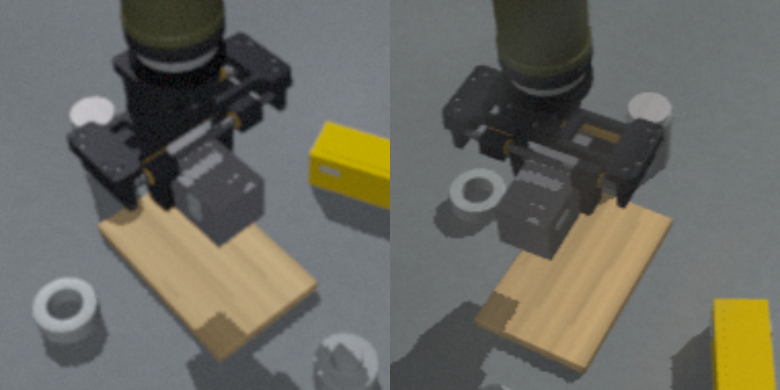

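View pics/w12.png

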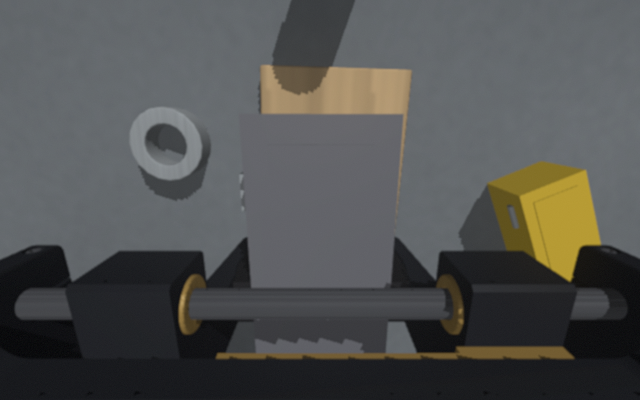

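The wrist cloud gives a 1.8° slope along y. I'll check whether that is calibration by comparing with the frame gripped on the board, then hold and look for drift.

Emit:
{"op": "arm_command", "data": {"plan": [[0.04, 0, 0, 0, 0], [0.04, 0, 0, 0, 0], [0.04, 0, 0, 0, 0], [0.04, 0, 0, 0, 0], [0.04, 0, 0, 0, 0], [0.04, 0, 0, 0, 0], [0.04, 0, 0, 0, 0], [0.04, 0, 0, 0, 0]], "force": 50}}

```text
clock: 16.92
tool_pos: [0.5426, 0.0319, 0.1383]
eef_rot: [0.408, 0.578, -0.408, 0.578]
contact_force: [-0.2, 0.1, -4.9]
opening: 0.607
```

```bash
cat > sl.py <<'E'
from h import *
def sl(n,zc):
    c=np.array([.5425,.0322]);cx=np.array([np.cos(.34),np.sin(.34)]);cy=np.array([-cx[1],cx[0]])
    W,im=cloud(n);d=W[...,:2]-c;a=d@cx;b=d@cy
    m=(np.abs(a)<.022)&(b<.066)&(b>.015)&(abs(W[...,2]-zc)<.01)
    A=np.c_[a[m],b[m],np.ones(m.sum())];z=W[...,2][m];k=np.linalg.lstsq(A,z,rcond=None)[0]
    print(n,m.sum(),np.round(k,4),'mean b',W[...,2][m].mean())
E
python3 - <<'E'
from sl import *
rel();snap('wrist','w13')
sl('w10',.064);sl('w11',.074);sl('w12',.184);sl('w13',.184)
E
```

```text
t 16.93 case x,y mm [-0.  -0.3] z 138.3 yaw 0.342 tilt [ 0. -0.] F [-0.2  0.1 -4.9] open 53.4
w10 17309 [-0.0031 -0.0117  0.0653] mean b 0.06483814570000787
w11 17270 [-0.0032 -0.0113  0.0754] mean b 0.07493223787329056
w12 17272 [-0.0036 -0.0115  0.1853] mean b 0.1847892908097702
w13 17256 [-0.0031 -0.011   0.1853] mean b 0.1848038515356587
```

The slope is the same as when the case stood on the board (−0.011 in both), so it is a camera artefact and the case is level. Holding on for more than three seconds.

Emit:
{"op": "arm_command", "data": {"plan": [[0.04, 0, 0, 0, 0], [0.04, 0, 0, 0, 0], [0.04, 0, 0, 0, 0], [0.04, 0, 0, 0, 0], [0.04, 0, 0, 0, 0], [0.04, 0, 0, 0, 0], [0.04, 0, 0, 0, 0], [0.04, 0, 0, 0, 0], [0.04, 0, 0, 0, 0], [0.04, 0, 0, 0, 0], [0.04, 0, 0, 0, 0], [0.04, 0, 0, 0, 0]]}}

```text
clock: 18.48
tool_pos: [0.5426, 0.0319, 0.1383]
eef_rot: [0.408, 0.578, -0.408, 0.578]
contact_force: [1.0, -0.1, -5.4]
opening: 0.609
```

Emit:
{"op": "arm_command", "data": {"plan": [[0.04, 0, 0, 0, 0], [0.04, 0, 0, 0, 0], [0.04, 0, 0, 0, 0], [0.04, 0, 0, 0, 0], [0.04, 0, 0, 0, 0], [0.04, 0, 0, 0, 0], [0.04, 0, 0, 0, 0], [0.04, 0, 0, 0, 0], [0.04, 0, 0, 0, 0], [0.04, 0, 0, 0, 0], [0.04, 0, 0, 0, 0], [0.04, 0, 0, 0, 0]]}}

```text
clock: 19.98
tool_pos: [0.5425, 0.0319, 0.1383]
eef_rot: [0.408, 0.578, -0.408, 0.578]
contact_force: [0.0, 0.2, -5.2]
opening: 0.606
```

Emit:
{"op": "arm_command", "data": {"plan": [[0.04, 0, 0, 0, 0], [0.04, 0, 0, 0, 0], [0.04, 0, 0, 0, 0], [0.04, 0, 0, 0, 0], [0.04, 0, 0, 0, 0], [0.04, 0, 0, 0, 0]]}}

```text
clock: 20.72
tool_pos: [0.5426, 0.0319, 0.1383]
eef_rot: [0.408, 0.578, -0.408, 0.578]
contact_force: [0.8, 0.6, -4.5]
opening: 0.609
```

Run:
```python
from sl import *
rel();snap('wrist','w14');snap('side','s6');sl('w14',.184)
cv2.imwrite('pics/s6c.png',cv2.resize(cv2.imread('pics/s6.png')[100:310,200:430],None,fx=3,fy=3,interpolation=cv2.INTER_CUBIC))
```

```text
t 20.73 case x,y mm [-0.  -0.3] z 138.3 yaw 0.342 tilt [ 0. -0.] F [ 0.8  0.6 -4.5] open 53.5
w14 17286 [-0.003  -0.0113  0.1853] mean b 0.1847893159578458
```

View pics/s6c.png

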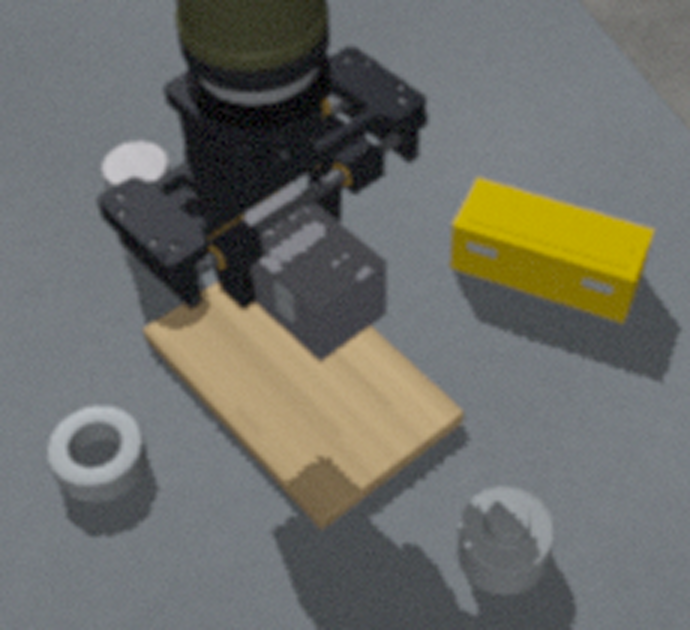

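The closed case has been held still and level for about 5 s, with the bystanders where they were. Handing in.

```bash
python3 -c "
from plant import r
print(r.finish_job())"
```

```text
the job is handed in; nothing more can be done
None
```

I closed the grey case on the board, lifted it 12 cm, and handed the job in at about 21 s with the case still held in the air. The hand-in reports no verdict.

- **Closing:** I pushed the lid's outer face with the shut fingers along an arc from about 67° open. At the end I pressed it down to a hard stop at 64.2 mm (64 expected) with 22 N. The cameras then showed the lid top level, no visible gap at the seam, and the case unmoved on the board.
- **Grip and lift:** The fingers closed on the long sides at about 53.7 mm opening. I lifted the tool 119.9 mm and held it still for about 5 s with no drift.
- **Sample:** I saw the fitting in its nest before closing. The load of about 5 N fits the stated mass with the sample inside, but I did not see inside again after the lid was shut.
- **Level:** The wrist camera showed a 0.6° slope along the hinge, the same when the case stood on the board, so I took it as a camera error. An earlier 1.8° reading used points picked differently. Fits to the scene and side views of the lifted case were unusable because the gripper blocked them.
- **Bystanders:** By eye in the last side picture, the oil can, collar, thread roll and yellow case had not moved.

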